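Add the second slotted weight to the terrine press

ROBOT

A 6-joint arm with a two-finger parallel gripper is mounted at the origin on the work surface. World frame = base frame: x ahead of the robot, y to its left, z up, the work surface at z = 0. Lengths are in m, angles in rad, forces in N, time in s.
With the tool pointing down it reaches from about 0.275 to 0.85 m from the base axis. Payload 5.2 kg.
Tool frame: the origin (TCP) lies at the very end of the fingers, on their centre line; the grasp point (between the pads) lies 19 mm behind it; y points along the fingers, z is the direction in which the jaws open and shut, and the axes are right-handed (so a half turn about y gives the same grasp; the last joint's range is limited). The gripper opens to 85 mm and grips with 20 to 120 N. Pads are 22 mm wide; open, the fingers measure 114 mm over their backs; the gripper's body (76 mm by 85 mm) begins 54 mm behind the grasp point. The pads swing forward as they close: fully open they stand 13 mm farther back than shut.
Start: joints at [1.105, 0.259, 1.535, -0, 1.348, -0.203], TCP at [0.143, 0.531, 0.231] pointing down, gripper open.
Joint ranges: [-3.14, 3.14], [-0.91, 2.08], [0.19, 2.58], [-1.22, 4.36], [0.22, 2.71], [-3.12, 3.12]. Speed limits (rad/s): [2.57, 2.57, 3.14, 3.14, 3.14, 3.14].

INTERFACE

Orientations are given as a unit quaternion [w, x, y, z].
In Python, from cell import ctrl, imaging gives the robot as it stands.
- The arm moves only by the shell command python3 -m inch 'ROWS' [FORCE]. ROWS is JSON, a list of rows, each a list of 3 entries, a list of its own where there are three numbers: the turn, a rotation vector about the tool's x, y, z in degrees, then the shift along the tool's x, y, z in m, then the closure, from -1 (fully open) to 1 (shut), so that 0 is half open. A call has 1 to 10 rows; each row shifts and turns the commanded pose from where the row before left it, along the tool's axes as they then stand; what a row does not reach is not made up. A row lasts 1/10 s, in which the tool goes at most 50 mm and 8.59 degrees, less where a joint would pass 70% of its speed; a pose out of reach is approached as far as the arm can. A call with a gripper value outside its range is refused whole. The fingers move at their own pace and stop on an object; FORCE is the grip in N (left out, the last holds). Time passes only in rows, so rows that do not move let the fingers close. It gives the time, the measured TCP pose, the force and the opening at its end, in the units of the state.
- ctrl.observe(): the state, without advancing time (a new reading comes with each control period).
- imaging.read_camera(name): name is "scene" or "top"; returns (picture, depth): 400x640x3 uint8, red, green, blue; 400x640 float32, m along the optical axis (not along the pixel's ray), 0 where there is no reading.
- imaging.camera_params(name): a dict with "fx", "fy", "cx", "cy" (pixels), "dist" ([k1, k2, p1, p2, k3] as OpenCV has them; the pictures are not rectified), "camera_from_world" (4x4, takes a point from world to camera coordinates). Camera axes: x right, y down, z forward; pixel columns grow to the right and rows downward; lengths in m; the calibration is good to about 2 mm. A picture is of the moment at which its call begins. camera_params takes no time and is no camera call.
- ctrl.job_done(): hands the job in, once; it reports no verdict.
The state is a dict: "time": time; "joints": joint angles; "joint_velocities": joint speeds; "effort": joint torques, N m; "tool_pos": TCP position; "tool_rot": TCP orientation; "wrist_force": force on the tool from outside, world axes, zero at the start; "torque": the same for the moment, N m; "width": finger opening in m.
Only numpy, scipy, OpenCV 4.12 (cv2) and the standard library are available. Lean on these libraries where they do the work, as an engineer would, in place of code of your own. Each camera call takes 0.05 s, during which the arm holds its last target. There are 200 camera calls.

TASK

Take the big slotted weight off its white rest and slide it sideways, slot first, onto the flat stem of the terrine press, between the small weight and the stop collar. Then turn it anticlockwise (seen from above) about the stem until its upright pin comes gently up against the arm of the stop collar, so that its slot points away from the slot of the small weight, and let go, leaving it lying flat on the small weight, pin at the stop. Be gentle: no more than about 20 N at the stop arm and 40 N anywhere else on the press or the small weight, and leave the jar, the cup and the spatula where they are.

Things in the scene. Friction and masses are not known exactly. Their poses are not given: they have to be found in the camera images.
- weight_center (a point): Centre (half-way up) of the big loose dark grey iron weight, about 0.3 kg: disc 14 mm thick, 64 mm diameter, cut to 56 mm by two flats (facing its +y and -y) that are for gripping. A keyhole slot opens along its +x: round eye 18 mm diameter at the centre, parallel neck 11 mm wide, flared to 17 mm over the last 5 mm at the rim. z up.
- weight_slot (a point): Point in the neck of the big weight's slot, 20 mm from its centre along its +x, half-way up. Same axes.
- weight_pin (a point): Upright pin on the big weight's top face, opposite the slot: its axis is 21 mm from the weight's centre along -x; 6 mm diameter, standing 14 mm above the top face. This point is on the pin's axis, 10.5 mm above the top face. Same axes.
- rest: Round white rest on the table that carries the big weight at the start: post 42 mm diameter whose top, under the weight, is 35 mm above the table; foot 90 mm diameter, 5 mm thick. Origin under its centre. Fixed.
- stem (a point): On the upright axis of the press's fixed stem, level with the small weight's top face (89 mm above the table), where the big weight must lie. z up. The stem is a flat blade with round ends, 15 mm along x and 8 mm along y: a neck passes only along x, then the eye can turn round it. Slid on from the -x (robot's) side with its slot to +x, the weight stops with its centre 1.5 mm past the axis.
- press: The terrine press, fixed; origin under its centre on the table, below the stem; x along the stem's long way, as at the stem. Mould 142 by 112 mm (x, y), 42 mm high; wooden press plate on it, top 50 mm above the table; steel post 46 mm diameter from there up to the small weight's underside at 75 mm.
- collar_mid (a point): Centre of the stop collar at the stem's top: 22 mm diameter, underside 22 mm above the small weight's top face, stem end 34 mm above it. Axes as the stem's. A flat arm, 6 mm wide, 7 mm high, rigid, reaches 25 mm from the axis roughly to -y. Its angle is NOT measured: the pin of a weight slid on from -x meets it after an anticlockwise turn of 0.85 to 1.55 rad.
- small_weight: The small weight, 50 mm diameter, 14 mm thick, with the same keyhole slot, already on the stem and clamped there. Origin at the centre of its underside; +x points out of its slot, roughly along the stem's -y.
- small_slot (a point): Point in the neck of the small weight's slot, 20 mm from its centre along its +x, half-way up.
- jar: Bystander: amber glass jar with a white lid, 64 mm diameter, 85 mm high; origin under its centre.
- cup: Bystander: open steel cup, 72 mm diameter, 70 mm high; origin under its centre.
- spatula: Bystander: spatula lying on the table, about 0.25 m long.
There are look-alikes about, which are no part of the job. What is shaped like the part that bears weight_center but orange or turquoise is not meant.

How it is judged:
By the outcome, as a careful person would: the job done as asked, in the order asked, and still so for the second after the job is handed in, with the robot touching nothing.
It also fails if it takes over 72 s, if anything falls off the work surface, if the arm or the gripper's body presses on something with over 40 N, if the wrist force passes 120 N, or if a joint passes its speed limit or range.

## Working session

There is one attempt and no reset: what is moved stays moved. The work goes in short steps, Python scripts to look and compute and a shell command to move; the robot and the scene stay as the last step left them, time stands still between calls to the robot, and variables do not carry over. Pictures are saved under pics/ and viewed, about 8 in all and at most 12, crops included, and the job is handed in when it is done.

```bash
ls; mkdir -p pics; cat > h.py <<'E'
import numpy as np, cv2
from cell import ctrl, imaging
def K(p): return np.array([[p['fx'],0,p['cx']],[0,p['fy'],p['cy']],[0,0,1.]]), np.array(p['dist'],float)
def ray(name,uv):
    p=imaging.camera_params(name);k,d=K(p)
    n=cv2.undistortPoints(np.array(uv,float).reshape(-1,1,2),k,d).reshape(-1,2)
    T=np.array(p['camera_from_world']);R=T[:3,:3];o=-R.T@T[:3,3]
    return o,np.c_[n,np.ones(len(n))]@R
def plane(name,uv,z):
    o,r=ray(name,uv);return o+r*((z-o[2])/r[:,2])[:,None]
def proj(name,X):
    p=imaging.camera_params(name);k,d=K(p);T=np.array(p['camera_from_world'])
    return cv2.projectPoints(np.array(X,float).reshape(-1,1,3),cv2.Rodrigues(T[:3,:3])[0],T[:3,3],k,d)[0].reshape(-1,2)
def cloud(name,depth):
    h,w=depth.shape;v,u=np.mgrid[:h,:w]
    o,r=ray(name,np.c_[u.ravel(),v.ravel()])
    return (o+r*depth.ravel()[:,None]).reshape(h,w,3)
E
python3 - <<'E'
from h import *
for n in("scene","top"):
    im,d=imaging.read_camera(n);np.savez(f'{n}0.npz',im=im,d=d);cv2.imwrite(f'pics/{n}0.png',im[:,:,::-1])
    p=imaging.camera_params(n);T=np.array(p['camera_from_world']);print(n,p['fx'],-T[:3,:3].T@T[:3,3],T[2,:3])
s=ctrl.observe();print(s['tool_pos'],s['tool_rot'],s['width'],s['time'])
E
```

```text
pics
scene 417.87337322550974 [1.20966522 0.53210699 0.67992621] [-0.61762706 -0.54083905 -0.57099031]
top 366.8679726354574 [ 0.51845449 -0.05589387  0.9968925 ] [ 0.0710436   0.02327892 -0.99720153]
[0.14263729 0.53069363 0.23057132] [-0.70046358  0.70156113 -0.09282436  0.09244673] 0.08512213147117573 0.1
```

View pics/scene0.png

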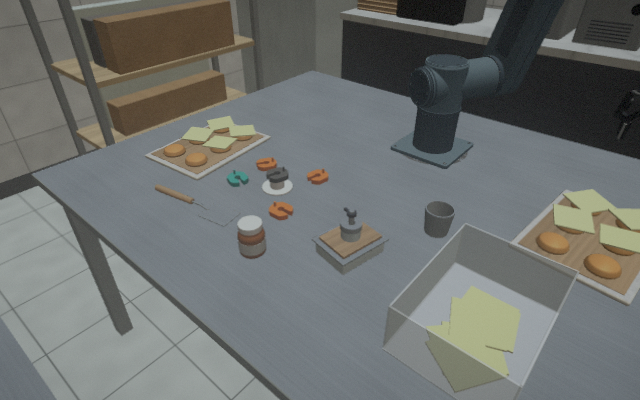

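View pics/top0.png

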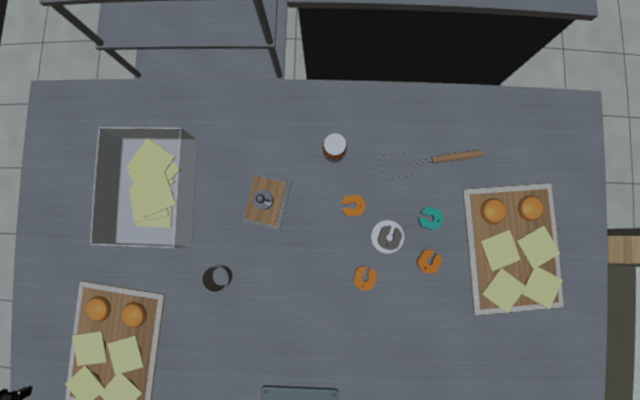

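The dark grey weight on the white rest is at top (388,237) and scene (277,178). The look-alikes in the top view are orange at (353,206), (365,278) and (430,262), and turquoise at (431,219). By the description I choose the grey one. The press is at top (264,200) and scene (350,235). Next is one close crop of both.

```bash
python3 - <<'E'
from h import *
t=np.load('top0.npz');s=np.load('scene0.npz')
c=lambda im,u,v,w,h,f:cv2.resize(im[v-h:v+h,u-w:u+w],None,fx=f,fy=f,interpolation=cv2.INTER_CUBIC)
a=np.hstack([c(t['im'],388,237,25,20,8),c(t['im'],264,200,25,20,8)])
b=np.hstack([c(s['im'],278,180,25,17,8),c(s['im'],351,232,25,17,8)])
cv2.imwrite('pics/crop0.png',np.vstack([a,b])[:,:,::-1])
for n,q in(('top',t),('scene',s)):
    P=cloud(n,q['d']);print(n,(q['d']==0).mean())
    for u,v in ([(388,245),(264,215),(335,145),(300,300)] if n=='top' else [(277,176),(330,240),(250,223),(300,300)]): print(u,v,P[v,u].round(4))
E
```

```text
top 0.00392578125
388 245 [ 0.4916 -0.2182  0.0616]
264 215 [0.5597 0.1022 0.0471]
335 145 [ 0.7404 -0.077   0.0826]
300 300 [ 0.3351  0.0046 -0.0023]
scene 0.00383984375
277 176 [ 0.5279 -0.207   0.0531]
330 240 [0.6412 0.0788 0.0512]
250 223 [ 0.746  -0.0711  0.0865]
300 300 [7.835e-01 1.151e-01 1.000e-04]
```

View pics/crop0.png

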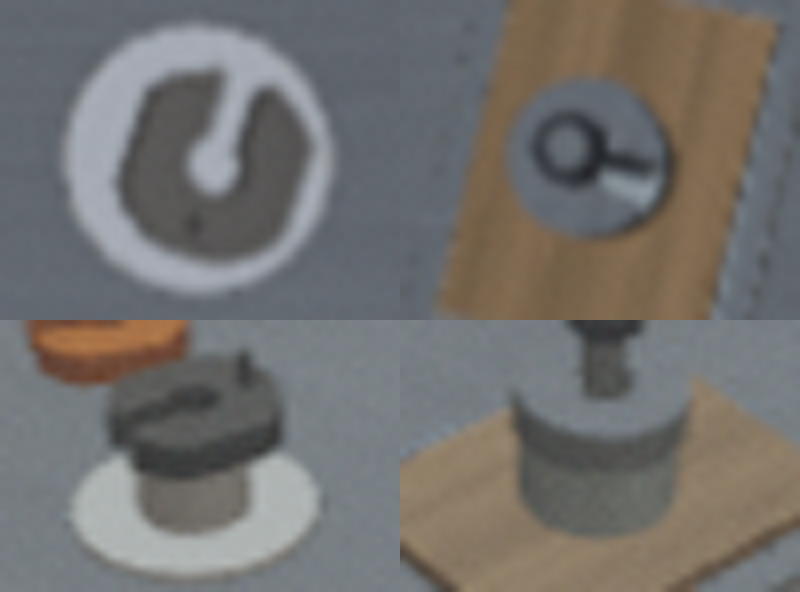

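The crop confirms the grey weight: slot up and slightly right, pin at the bottom, on the white rest. On the press, the collar is at left of the small weight's top and the arm points right. Now I measure both.

```bash
cat > m.py <<'E'
from h import *
def big(m):
    n,l,s,c=cv2.connectedComponentsWithStats(m.astype(np.uint8));return l==1+np.argmax(s[1:,4])
def roi(m,u,v,w,h):
    z=np.zeros_like(m);z[v-h:v+h,u-w:u+w]=m[v-h:v+h,u-w:u+w];return z
def cont(m): return max(cv2.findContours(m.astype(np.uint8),cv2.RETR_EXTERNAL,cv2.CHAIN_APPROX_NONE)[0],key=len).reshape(-1,2)
E
python3 - <<'E'
from m import *
q=np.load('top0.npz');im=q['im'].astype(int);P=cloud('top',q['d'])
g=im.sum(2)/3;sat=im.max(2)-im.min(2)
for n,(u,v) in dict(w=(380,242),rest=(375,240),slot=(388,237),slot2=(392,230),sm=(262,208),collar=(262,199),arm=(268,201),wood=(255,215)).items(): print(n,im[v,u],P[v,u].round(3))
wm=big(roi(g<105,388,237,20,18));print('npx',wm.sum())
c=cont(cv2.morphologyEx(wm.astype(np.uint8),cv2.MORPH_CLOSE,np.ones((9,9))))
X=plane('top',cv2.convexHull(c.astype(np.int32)).reshape(-1,2),.049)[:,:2]
print('weight rect',cv2.minAreaRect((X*1000).astype(np.float32)),'circ',cv2.minEnclosingCircle((X*1000).astype(np.float32)))
# slot pixels: bright inside hull
h=np.zeros(g.shape,np.uint8);cv2.fillPoly(h,[cv2.convexHull(c.astype(np.int32))],1)
sl=(h>0)&(g>115);v,u=np.nonzero(sl);S=plane('top',np.c_[u,v],.049)[:,:2]
vx=cv2.fitLine(S.astype(np.float32),cv2.DIST_L2,0,.001,.001).ravel();print('slot line yaw',np.degrees(np.arctan2(vx[1],vx[0])),vx)
# rest foot
rm=big(roi((g>130)&(sat<40),388,237,22,22)|roi(wm,388,237,22,22));rc=plane('top',cont(rm),.005)[:,:2]
print('rest',cv2.fitEllipse((rc*1000).astype(np.float32)))
# wood
wd=big(roi((im[...,0]-im[...,2])>25,264,200,30,35));W=plane('top',cv2.convexHull(cont(wd).astype(np.int32)).reshape(-1,2),.05)[:,:2]
print('wood',cv2.minAreaRect((W*1000).astype(np.float32)))
for lo in(55,70): 
    cm=big(roi(g<lo,262,199,10,10));print('collar',lo,cm.sum(),plane('top',np.argwhere(cm)[:,::-1].mean(0),.117))
sm=roi(((im[...,0]-im[...,2])<10),264,200,11,11);sc=cont(big(sm));print('small',cv2.fitEllipse((plane('top',sc,.089)[:,:2]*1000).astype(np.float32)))
# collar region print
print(g[192:210,252:276].astype(int))
E
```

```text
w [88 86 85] [ 0.498 -0.2    0.047]
rest [163 169 178] [ 0.502 -0.193  0.004]
slot [168 174 183] [ 0.512 -0.223  0.032]
slot2 [166 171 180] [ 0.53  -0.233  0.033]
sm [ 93  99 106] [0.575 0.102 0.086]
collar [63 66 73] [0.595 0.097 0.116]
arm [69 74 80] [0.591 0.083 0.112]
wood [121 100  78] [0.559 0.126 0.044]
npx 342
weight rect ((511.01513671875, -222.8124542236328), (54.484596252441406, 57.147640228271484), 72.61603546142578) circ ((510.6659851074219, -223.1465301513672), 31.1727294921875)
slot line yaw -17.160378 [ 0.9554826  -0.29504737  0.51903    -0.22448353]
rest ((513.2001342773438, -225.82601928710938), (88.26089477539062, 88.44309997558594), 84.41368865966797)
wood ((597.6362915039062, 102.00270080566406), (86.48275756835938, 116.11439514160156), 78.78465270996094)
collar 55 11 [[0.59485919 0.09541275 0.117     ]]
collar 70 38 [[0.59482106 0.09664164 0.117     ]]
small ((596.92431640625, 101.32673645019531), (46.87938690185547, 49.22603988647461), 154.78680419921875)
[[100  99  99 102 106 105 107 106 106 106 105 105 104 105 106 106  97  90
   95 101 105 104 103  98]
 [ 98 
[... 1011 characters left out ...]
04 107 109 106 104 100  92  80  81  89  98 116 134 141 144 144 145
  139  94  67  86 101 106]
 [ 98 104 108 108 107 106 106 105 104 104 105 102 105 116 126 135 141 147
  128  80  71  93 104 106]
 [ 99 102 106 106 104 104 104 105 108 106 104 103 104 108 108 109 120 127
   96  70  83  99 103 107]
 [ 99 100 105 106 104 103 105 106 106 106 104 101 103 107 105 102  94  92
   76  78  93 100 104 106]
 [ 99 100 104 104 105 105 106 107 107 105 102 101 103 105  98  88  68  69
   81  93 100 101 106 107]
 [100 103 104 104 103 104 104 104 105 100  99  96  96  91  81  69  74  84
   95  98  98 103 105 107]
 [100 102 105 103 102 103  99 100 101  96  92  85  86  83  83  87  97 102
  101  98 100 102 106 108]]
```

```bash
cat >> h.py <<'E'
from scipy.spatial.transform import Rotation as Ro
def tool(s): 
    R=Ro.from_quat(s['tool_rot'],scalar_first=True).as_matrix();return np.array(s['tool_pos']),R
def rel(tgt,yaw=None):
    "shift in tool axes and turn about tool y (deg) so tool x lies along weight x at yaw (pointing down)"
    s=ctrl.observe();p,R=tool(s)
    print('t',s['time'],'p',p.round(4),'xyaw',np.degrees(np.arctan2(R[1,0],R[0,0])).round(2),'tilt',R[2].round(3),'F',np.round(s['wrist_force'],1),'T',np.round(s['torque'],2),'w',round(s['width'],4),'j',np.round(s['joints'],2))
    print('shift mm',((np.array(tgt)-p)@R*1000).round(1))
    if yaw is not None:
        c,n=np.cos(np.radians(yaw)),np.sin(np.radians(yaw))
        for sg in(1,-1):
            G=np.c_[[sg*c,sg*n,0],[0,0,-1],[-sg*n,sg*c,0]]; 
            print(sg,'turn',np.degrees(Ro.from_matrix(R.T@G).as_rotvec()).round(1))
E
python3 - <<'E'
from h import *
rel([.5115,-.2235,.15],-17.2)
print(proj('top',[[.597,.1015,.123],[.597,.1015,.089]]),proj('scene',[[.597,.1015,.123],[.597,.1015,.089]]))
E
```

```text
t 0.1 p [0.1426 0.5307 0.2306] xyaw -15.06 tilt [-0.    -1.    -0.002] F [0.2 0.3 0.2] T [ 0.01 -0.    0.01] w 0.0851 j [ 1.11  0.26  1.54 -0.    1.35 -0.2 ]
shift mm [ 552.1   81.4 -632.4]
1 turn [ 0.1  2.1 -0. ]
-1 turn [-0.000e+00 -1.779e+02 -1.000e-01]
[[259.74101958 198.00228941]
 [262.12587402 199.28432975]] [[350.96733488 209.87818951]
 [350.31874839 221.88797492]]
```

```bash
python3 -m inch '[[[0,0.2,0],[0.0276,0.002,-0.0316],-1],[[0,0.2,0],[0.0276,0.002,-0.0316],-1],[[0,0.2,0],[0.0276,0.002,-0.0316],-1],[[0,0.2,0],[0.0276,0.002,-0.0316],-1],[[0,0.2,0],[0.0276,0.002,-0.0316],-1],[[0,0.2,0],[0.0276,0.002,-0.0316],-1],[[0,0.2,0],[0.0276,0.002,-0.0316],-1],[[0,0.2,0],[0.0276,0.002,-0.0316],-1],[[0,0.2,0],[0.0276,0.002,-0.0316],-1],[[0,0.2,0],[0.0276,0.002,-0.0316],-1]]' && python3 -m inch '[[[0,0,0],[0.0276,0.002,-0.0316],-1],[[0,0,0],[0.0276,0.002,-0.0316],-1],[[0,0,0],[0.0276,0.002,-0.0316],-1],[[0,0,0],[0.0276,0.002,-0.0316],-1],[[0,0,0],[0.0276,0.002,-0.0316],-1],[[0,0,0],[0.0276,0.002,-0.0316],-1],[[0,0,0],[0.0276,0.002,-0.0316],-1],[[0,0,0],[0.0276,0.002,-0.0316],-1],[[0,0,0],[0.0276,0.002,-0.0316],-1],[[0,0,0],[0.0276,0.002,-0.0316],-1]]'
python3 - <<'E'
from h import *
rel([.5115,-.2235,.15],-17.2)
q=np.load('top0.npz');P=cloud('top',q['d'])
print(P[197:206,256:275,2].round(3)*1000//1)
E
```

```text
time: 1.1
tool_pos: [0.3215, 0.1499, 0.2112]
tool_rot: [0.699, -0.699, 0.105, -0.105]
wrist_force: [0.4, -0.2, 0.4]
width: 0.0857
time: 2.1
tool_pos: [0.4927, -0.2332, 0.1907]
tool_rot: [0.699, -0.699, 0.105, -0.105]
wrist_force: [0.3, 0.8, -0.1]
width: 0.0856
t 2.1 p [ 0.4927 -0.2332  0.1907] xyaw -17.08 tilt [-0.001 -1.     0.   ] F [ 0.3  0.8 -0.1] T [0.   0.01 0.05] w 0.0856 j [-0.65  0.28  1.61  0.    1.25 -1.92]
shift mm [15.2 40.7 14.8]
1 turn [-0.   0.1 -0. ]
-1 turn [-1.000e-01 -1.799e+02  0.000e+00]
[[115. 121. 121. 121. 123. 119. 116. 115. 116.  86.  85.  84.  87.  87.
   88.  85.  76.  50.  45.]
 [116. 120. 122. 119. 120. 120. 122. 115. 115.  87.  88.  85.  86.  86.
   88.  84.  78.  48.  48.]
 [117. 119. 117. 120. 118. 119. 116. 117. 115. 115. 116.  86.  85.  89.
   88.  89.  80.  47.  49.]
 [117. 116. 118. 120. 123. 121. 116. 115. 997. 115. 113. 113. 114. 119.
   83.  87.  77.  49.  47.]
 [119. 116. 119. 120. 118. 118. 117. 113.  74. 112. 115. 114. 112. 112.
   85.  81.  79.  49.  49.]
 [ 85.  87. 117. 116. 117. 115. 111.  76.  75.  74.  73.  71.  73. 114.
   72.  75.  62.  48.  45.]
 [ 87.  88.  86.  86.  87.  88.  89.  86.  71.  75.  70.  73.  75.  74.
   74.  72.  60.  46.  48.]
 [ 88.  86.  88.  85.  88.  84.  85.  85.  87.  84.  73.  72.  72.  71.
   69.  64.  50.  50.  47.]
 [ 88.  87.  88.  86.  86.  87.  86.  87.  86.  86.  86.  88.  72.  72.
   68.  55.  47.  50.  51.]]
```

```bash
python3 - <<'E'
from h import *
A=plane('top',[[268.5,200.3],[266,199.8],[269.3,200.8]],.115);c=np.array([.597,.1015,.115])
d=A-c;print(d.round(4),np.degrees(np.arctan2(d[:,1],d[:,0]))+11.2)
E
```

```text
[[-0.0043 -0.0201 -0.    ]
 [-0.0033 -0.014  -0.    ]
 [-0.0055 -0.0221 -0.    ]] [-90.87528843 -91.88272104 -92.68584772]
```

```bash
python3 -m inch '[[[0,0,0],[0.008,0.03,0.0075],-1],[[0,0,0],[0.0072,0.03,0.0073],-1],[[0,0,0],[0,0.03,0],-1],[[0,0,0],[0,0.02,0],-1],[[0,0,0],[0,0.015,0],-1],[[0,0,0],[0,0,0],-1],[[0,0,0],[0,0,0],-1]]' 
python3 - <<'E'
from h import *
rel([.5115,-.2235,.026],-17.2)
im,d=imaging.read_camera('top')
im2,d=imaging.read_camera('scene')
c=lambda im,u,v,w,h,f:cv2.resize(im[v-h:v+h,u-w:u+w],None,fx=f,fy=f,interpolation=cv2.INTER_CUBIC)
cv2.imwrite('pics/pre.png',np.hstack([c(im,388,237,40,40,5),c(im2,278,170,40,40,5)])[:,:,::-1])
E
```

```text
time: 2.8
tool_pos: [0.5113, -0.2219, 0.0662]
tool_rot: [0.699, -0.699, 0.105, -0.105]
wrist_force: [0.3, -0.4, -0.5]
width: 0.0855
t 2.8 p [ 0.5113 -0.2219  0.0662] xyaw -17.06 tilt [-0.001 -1.     0.   ] F [ 0.3 -0.4 -0.5] T [-0.02  0.09  0.  ] w 0.0855 j [-0.61  0.43  1.72 -0.    0.98 -1.88]
shift mm [ 0.7 40.2 -1.5]
1 turn [-0.   0.1 -0. ]
-1 turn [-1.000e-01 -1.799e+02  0.000e+00]
```

View pics/pre.png

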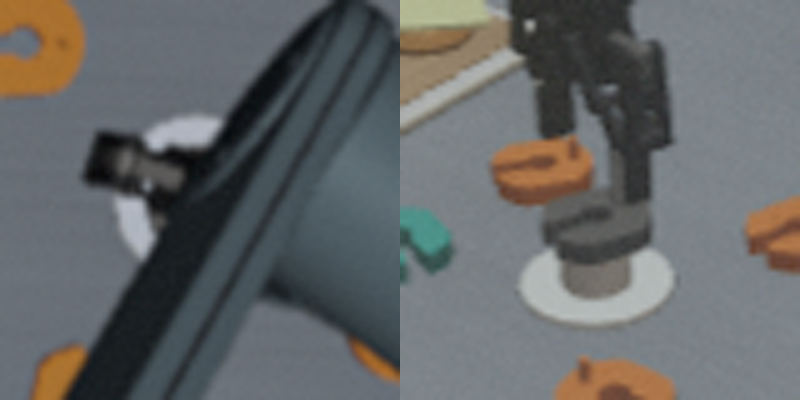

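The crop shows the open fingers straddling the grey weight on its white rest (scene crop, fingers at about (560,120) and (635,190)). The arm hides the top view. I'll descend and grip.

```bash
python3 -m inch '[[[0,0,0],[0.0005,0.015,-0.0015],-1],[[0,0,0],[0,0.015,0],-1],[[0,0,0],[0,0.010,0],-1],[[0,0,0],[0,0.006,0],-1],[[0,0,0],[0,0,0],-1],[[0,0,0],[0,0,0],0],[[0,0,0],[0,0,0],0.3],[[0,0,0],[0,0,0],0.5],[[0,0,0],[0,0,0],1],[[0,0,0],[0,0,0],1]]' 40 && python3 -m inch '[[[0,0,0],[0,0,0],1],[[0,0,0],[0,0,0],1],[[0,0,0],[0,0,0],1],[[0,0,0],[0,0,0],1]]' 40
python3 - <<'E'
from h import *
rel([.5115,-.2235,.11],-17.2)
E
```

```text
time: 3.9
tool_pos: [0.5119, -0.2239, 0.0212]
tool_rot: [-0.699, 0.7, -0.104, 0.105]
wrist_force: [-1.2, 0.8, 6.0]
width: 0.0554
time: 4.3
tool_pos: [0.5119, -0.2239, 0.0212]
tool_rot: [-0.699, 0.7, -0.104, 0.105]
wrist_force: [-0.6, 0.4, 6.2]
width: 0.0551
t 4.3 p [ 0.5119 -0.2239  0.0212] xyaw -17.05 tilt [ 0.001 -1.    -0.001] F [-0.6  0.4  6.2] T [ 0.05  0.21 -0.01] w 0.0551 j [-0.61  0.5   1.76 -0.    0.88 -1.88]
shift mm [ -0.4 -88.8   0.2]
1 turn [0.  0.1 0.1]
-1 turn [ 1.000e-01 -1.799e+02 -0.000e+00]
```

```bash
python3 -m inch '[[[0,0,0],[0,-0.005,0],1],[[0,0,0],[0,-0.02,0],1],[[0,0,0],[0,-0.03,0],1],[[0,0,0],[0,-0.03,0],1],[[0,0,0],[0,-0.004,0],1],[[0,0,0],[0,0,0],1],[[0,0,0],[0,0,0],1]]' 
python3 -m inch '[[[0,0,0],[-0.003,0,0.015],1],[[0,0,0],[-0.0067,0,0.03],1],[[0,0,0],[-0.0067,0,0.03],1],[[0,0,0],[-0.0067,0,0.03],1],[[0,0,0],[-0.0067,0,0.03],1],[[0,0,0],[-0.0067,0,0.03],1],[[0,0,0],[-0.0067,0,0.03],1],[[0,0,0],[-0.0067,0,0.03],1],[[0,0,0],[-0.0067,0,0.03],1],[[0,0,0],[-0.0067,0,0.03],1]]' 
python3 -m inch '[[[0,-3,0],[-0.0067,0,0.03],1],[[0,-2.8,0],[-0.003,0,0.015],1],[[0,0,0],[0,0,0],1],[[0,0,0],[0,0,0],1]]' 
python3 - <<'E'
from h import *
rel([.5381,.1132,.0785],-11.2)
im,d=imaging.read_camera('scene');np.savez('scene1.npz',im=im,d=d)
im2,d2=imaging.read_camera('top');np.savez('top1.npz',im=im2,d=d2)
c=lambda im,u,v,w,h,f:cv2.resize(im[v-h:v+h,u-w:u+w],None,fx=f,fy=f,interpolation=cv2.INTER_CUBIC)
cv2.imwrite('pics/near.png',np.hstack([c(im,350,210,40,40,8),c(im2,270,205,20,40,8)])[:600,:,::-1])
E
```

```text
time: 5.0
tool_pos: [0.5103, -0.2228, 0.1077]
tool_rot: [0.7, -0.699, 0.106, -0.104]
wrist_force: [0.0, -0.2, -3.4]
width: 0.0555
time: 6.0
tool_pos: [0.533, 0.0698, 0.1078]
tool_rot: [0.699, -0.699, 0.106, -0.104]
wrist_force: [0.2, 0.6, -3.1]
width: 0.0553
time: 6.4
tool_pos: [0.5369, 0.1135, 0.1085]
tool_rot: [-0.703, 0.704, -0.07, 0.069]
wrist_force: [0.0, -0.4, -3.9]
width: 0.055
t 6.4 p [0.5369 0.1135 0.1085] xyaw -11.22 tilt [-0.002 -1.    -0.001] F [ 0.  -0.4 -3.9] T [-0.02 -0.01 -0.01] w 0.055 j [ 0.01  0.37  1.7  -0.    1.07 -1.37]
shift mm [ 1.3 30.  -0. ]
1 turn [ 0.1 -0.  -0.1]
-1 turn [1.0e-01 1.8e+02 1.0e-01]
```

View pics/near.png

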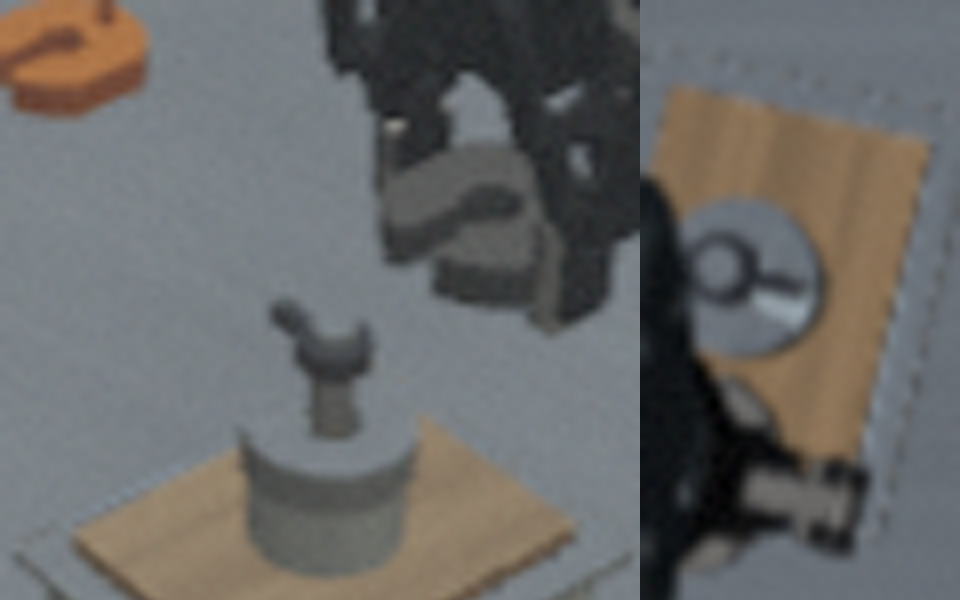

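The near picture shows the held weight with its eye at about scene (372,195). The stem is at u≈351.5, v 217–224, with the collar at (352,211) and its arm pointing away to the upper left. Next I refine the stem axis and the held weight numerically.

```bash
python3 - <<'E'
from h import *
q=np.load('scene1.npz');g=q['im'].mean(2).astype(int)
print('stem cols 338..364');
for v in list(range(208,226)): print(v,g[v,338:366])
print('weight cols 355..380')
for v in range(186,206): print(v,g[v,355:384])
t=np.load('top0.npz')['im'].mean(2).astype(int)
E
```

```text
stem cols 338..364
208 [126 130 128 129 130 111  78  80  82 101 121 128 129 127 127 127 129 127
 128 125 127 126 126 129 129 129 127 123]
209 [127 128 129 128 128 108  64  60  71  79  97 118 129 129 127 127 123 123
 127 128 127 127 129 124 128 129 129 125]
210 [126 128 127 126 129 116  84  59  63  66  90 114 130 130 128 127 112 102
 121 130 127 128 125 125 128 126 128 127]
211 [125 123 125 126 127 122 123  96  66  72  76 101 122 130 128 121 101  81
 106 127 128 128 127 126 127 127 126 129]
212 [126 124 124 126 126 127 126 125 103  77  73  78  96 100  99  93  84  73
 100 122 130 128 128 130 128 128 126 126]
213 [126 125 128 123 126 126 125 122 107  66  71  76  78  82  82  80  76  72
  89 121 129 127 126 128 129 127 129 129]
214 [127 129 126 128 126 126 125 127 104  60  59  69  72  76  74  73  70  63
  97 129 126 126 128 129 129 127 129 129]
215 [128 126 126 126 127 125 127 126 110  73  55  54  57  60  62  60  55  57
  96 128 129 127 130 131 128 130 130 129]
216 [124 127 128 127 128 126 129 126 122 108  70  52  51  56  54  58  55  73
 108 128 129 131 131 126 128 131 130 129]
217 [126 1
[... 2841 characters left out ...]
 56  67  76  88  89  93  95  92  92  93
  94  88  92  83  67  76  80  63  42  45  44]
201 [128 129 111  76  57  58  59  60  69  84  90  92  95  89  92  94  90  91
  92  94  95  75  61  76  82  66  47  52  51]
202 [128 127 113  74  59  59  75  86  91  78  66  75  85  90  91  93  95  89
  93  90  91  80  66  76  78  56  45  45  51]
203 [130 128 124 112 104 102 111 122 108  76  54  60  63  63  63  74  76  77
  75  82  76  63  68  79  75  48  46  49  48]
204 [128 127 128 127 126 125 127 130 117  79  54  55  56  53  59  59  58  62
  61  61  61  61  68  78  77  50  48  47  46]
205 [127 128 128 127 127 130 126 130 113  64  54  57  54  55  55  55  59  59
  53  59  56  58  72  79  76  57  49  44  48]
```

```bash
python3 - <<'E'
from h import *
e=plane('scene',[[371.0,195.1]],.1363)[0];print('eye',e)
a=np.radians(-11.2);ex=np.array([np.cos(a),np.sin(a),0]);ey=np.array([-np.sin(a),np.cos(a),0])
d=e-np.array([.5369,.1135,.1363]);print('eye-TCP in tool x,z mm',d@ex*1e3,d@ey*1e3)
# collar / stem axis from scene row-wise plus top: triangulate stem end
for uv,z in(((351.0,214),.115),((351.1,219),.1)):
    o,r=ray('scene',[uv]);oo,rr=ray('top',[[259.7,198.1]])
    # scene vertical plane: horizontal offset of axis est normal to view
    c=np.array([.597,.1015,z]);p=proj('scene',[c])[0];print('pred',p,'px off',uv[0]-p[0])
J=(proj('scene',[[.597,.1015,.1]+ex*.01,[.597,.1015,.1]+ey*.01])-proj('scene',[[.597,.1015,.1]]))/10
print('px per mm ex,ey',J)
E
```

```text
eye [0.53694336 0.11254197 0.1363    ]
eye-TCP in tool x,z mm 0.2286126175974317 -0.9313681380365179
pred [350.81213725 212.74868677] px off 0.18786275316597312
pred [350.52546808 218.05626321] px off 0.5745319205384476
px per mm ex,ey [[-0.33339329  0.16960446]
 [ 0.29872425  0.21588937]]
```

```bash
python3 -m inch '[[[0,0,0],[0.0,0.01,0.001],1],[[0,0,0],[0,0.015,0],1],[[0,0,0],[0,0.005,0],1],[[0,0,0],[0.008,0,0],1],[[0,0,0],[0.008,0,0],1],[[0,0,0],[0,0,0],1],[[0,0,0],[0,0,0],1]]' 
python3 - <<'E'
from h import *
a=np.radians(-11.2);ex=np.array([np.cos(a),np.sin(a),0])
rel(np.r_[.5972,.1026,.0785]-.045*ex,-11.2)
im,d=imaging.read_camera('scene');np.savez('scene2.npz',im=im,d=d)
c=lambda im,u,v,w,h,f:cv2.resize(im[v-h:v+h,u-w:u+w],None,fx=f,fy=f,interpolation=cv2.INTER_CUBIC)
cv2.imwrite('pics/near2.png',c(im,360,215,25,25,12)[:,:,::-1])
E
```

```text
time: 7.2
tool_pos: [0.5543, 0.1111, 0.0798]
tool_rot: [0.704, -0.704, 0.069, -0.07]
wrist_force: [0.1, 0.0, -3.3]
width: 0.0553
t 7.2 p [0.5543 0.1111 0.0798] xyaw -11.28 tilt [ 0.001 -1.     0.   ] F [ 0.1  0.  -3.3] T [ 0.03  0.   -0.01] w 0.0553 j [ 0.    0.43  1.69 -0.    1.02 -1.37]
shift mm [-1.3  1.3 -0. ]
1 turn [-0.  -0.1  0.1]
-1 turn [-1.000e-01  1.799e+02 -0.000e+00]
```

View pics/near2.png

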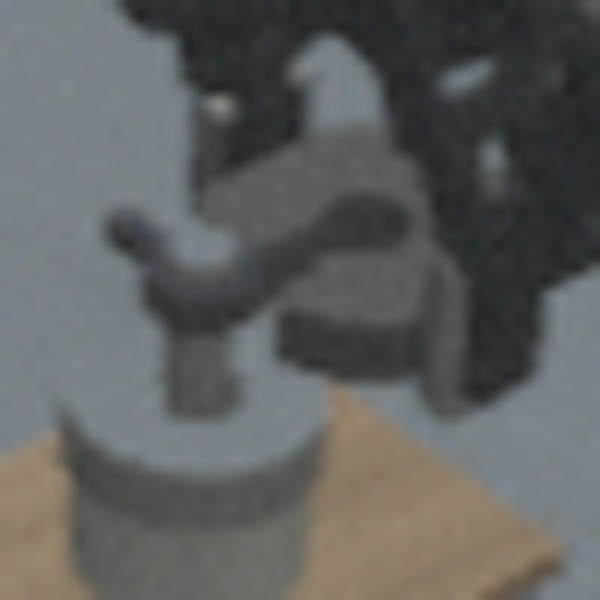

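```bash
python3 - <<'E'
from h import *
q=np.load('scene2.npz');g=q['im'].mean(2).astype(int)
for v in range(203,213): print(v,g[v,357:374])
a=np.radians(-11.2);ex=np.array([np.cos(a),np.sin(a),0]);ey=np.array([-np.sin(a),np.cos(a),0])
e=plane('scene',[[365.5,207.9]],.1076)[0];d=e-np.array([.5543,.1111,.1076]);print('eye-TCP',d@ex*1e3,d@ey*1e3)
for s in plane('scene',[[351.05,215.7],[351.05,216.2]],.1076): print('stem-eye ex,ey',(s-e)@ex*1e3,(s-e)@ey*1e3)
E
```

```text
203 [87 94 97 93 89 91 88 95 93 93 90 87 70 47 42 47 54]
204 [93 91 91 93 96 93 90 92 94 89 93 91 81 57 42 46 47]
205 [93 96 92 91 92 91 91 91 91 92 92 91 80 60 47 49 48]
206 [91 93 92 92 92 86 72 69 66 70 75 85 89 74 39 43 41]
207 [93 95 93 92 86 68 59 58 59 59 57 65 81 77 43 45 43]
208 [89 92 91 86 71 60 57 56 54 57 51 55 75 81 55 42 42]
209 [91 87 74 68 62 62 60 56 54 58 56 60 81 79 56 50 50]
210 [72 67 63 62 56 58 59 59 63 63 67 79 88 91 69 49 46]
211 [64 60 59 60 75 86 88 87 86 88 87 88 92 89 83 73 48]
212 [57 58 58 66 81 95 92 90 91 90 94 93 89 82 77 87 58]
eye-TCP -1.836836671248453 -1.1205705366297416
stem-eye ex,ey 45.707983697949075 1.4043357992171215
stem-eye ex,ey 46.93419472063728 2.772458929123307
```

```bash
python3 -m inch '[[[0,0,0],[0.0,0.001,0.0012],1],[[0,0,0],[0.003,0,0],1],[[0,0,0],[0.003,0,0],1],[[0,0,0],[0.002,0,0],1],[[0,0,0],[0,0,0],1]]' 
python3 -m inch '[[[0,0,0],[0.0015,0,0],1],[[0,0,0],[0.0015,0,0],1],[[0,0,0],[0,0,0],1]]' 
python3 - <<'E'
from h import *
rel([.5972,.1026,.0785],-11.2)
E
```

```text
time: 7.75
tool_pos: [0.5621, 0.1108, 0.0784]
tool_rot: [-0.704, 0.704, -0.069, 0.07]
wrist_force: [-0.2, -0.1, -2.6]
width: 0.0549
time: 8.05
tool_pos: [0.5648, 0.1103, 0.0783]
tool_rot: [-0.704, 0.704, -0.069, 0.069]
wrist_force: [-0.2, 0.2, -3.4]
width: 0.0552
t 8.05 p [0.5648 0.1103 0.0783] xyaw -11.26 tilt [ 0. -1.  0.] F [-0.2  0.2 -3.4] T [ 0.01 -0.03 -0.01] w 0.0552 j [-0.    0.45  1.67 -0.    1.03 -1.38]
shift mm [33.3 -0.2 -1.2]
1 turn [-0.  -0.1  0. ]
-1 turn [ -0.  179.9  -0. ]
```

Mouth about to pass the stem. I advance in small steps and read the force.

```bash
for i in 1; do python3 -m inch '[[[0,0,0],[0.0015,0,0],1],[[0,0,0],[0.0015,0,0],1],[[0,0,0],[0,0,0],1]]'; python3 -c "
from h import *
rel([.5972,.1026,.0785])"; done
```

```text
time: 8.35
tool_pos: [0.5678, 0.1097, 0.0784]
tool_rot: [0.704, -0.704, 0.069, -0.069]
wrist_force: [-0.4, 0.2, -3.0]
width: 0.0549
t 8.35 p [0.5678 0.1097 0.0784] xyaw -11.26 tilt [ 0. -1.  0.] F [-0.4  0.2 -3. ] T [-0.01  0.03 -0.02] w 0.0549 j [-0.    0.45  1.66 -0.    1.03 -1.38]
shift mm [30.3 -0.1 -1.2]
```

```bash
python3 -m inch '[[[0,0,0],[0.001,0,0],1],[[0,0,0],[0.001,0,0],1],[[0,0,0],[0,0,0],1]]'; python3 -c "
from h import *
rel([.5972,.1026,.0785])"
```

```text
time: 8.65
tool_pos: [0.5696, 0.1093, 0.0783]
tool_rot: [0.704, -0.704, 0.069, -0.069]
wrist_force: [-0.4, -0.2, -3.9]
width: 0.0551
t 8.65 p [0.5696 0.1093 0.0783] xyaw -11.26 tilt [ 0. -1.  0.] F [-0.4 -0.2 -3.9] T [0.02 0.02 0.01] w 0.0551 j [-0.    0.45  1.65 -0.    1.03 -1.38]
shift mm [28.4 -0.2 -1.2]
```

```bash
python3 -m inch '[[[0,0,0],[0.002,0,0],1],[[0,0,0],[0.002,0,0],1],[[0,0,0],[0.002,0,0],1],[[0,0,0],[0,0,0],1]]'; python3 -c "
from h import *
rel([.5972,.1026,.0785])"
```

```text
time: 9.05
tool_pos: [0.5758, 0.1081, 0.0783]
tool_rot: [0.704, -0.704, 0.069, -0.07]
wrist_force: [0.0, -0.9, -2.3]
width: 0.055
t 9.05 p [0.5758 0.1081 0.0783] xyaw -11.27 tilt [ 0. -1.  0.] F [ 0.  -0.9 -2.3] T [-0.03 -0.02 -0.01] w 0.055 j [-0.    0.46  1.64 -0.    1.04 -1.38]
shift mm [22.1 -0.2 -1.2]
```

```bash
python3 -m inch '[[[0,0,0],[0.002,0,0],1],[[0,0,0],[0.002,0,0],1],[[0,0,0],[0.002,0,0],1],[[0,0,0],[0,0,0],1]]'; python3 -c "
from h import *
rel([.5972,.1026,.0785])"
```

```text
time: 9.45
tool_pos: [0.5816, 0.1069, 0.0783]
tool_rot: [-0.704, 0.704, -0.069, 0.069]
wrist_force: [0.1, -0.1, -2.9]
width: 0.055
t 9.45 p [0.5816 0.1069 0.0783] xyaw -11.26 tilt [ 0. -1.  0.] F [ 0.1 -0.1 -2.9] T [0.   0.01 0.01] w 0.055 j [-0.01  0.47  1.62 -0.    1.05 -1.38]
shift mm [16.1 -0.2 -1.2]
```

```bash
python3 -m inch '[[[0,0,0],[0.002,0,0],1],[[0,0,0],[0.002,0,0],1],[[0,0,0],[0.002,0,0],1],[[0,0,0],[0,0,0],1]]'; python3 -c "
from h import *
rel([.5972,.1026,.0785])"
```

```text
time: 9.85
tool_pos: [0.5875, 0.1058, 0.0783]
tool_rot: [0.704, -0.704, 0.069, -0.07]
wrist_force: [-0.3, -0.3, -2.6]
width: 0.055
t 9.85 p [0.5875 0.1058 0.0783] xyaw -11.26 tilt [ 0. -1.  0.] F [-0.3 -0.3 -2.6] T [-0.01  0.03 -0.03] w 0.055 j [-0.01  0.48  1.61 -0.    1.05 -1.38]
shift mm [10.1 -0.1 -1.2]
```

```bash
python3 -m inch '[[[0,0,0],[0.002,0,0],1],[[0,0,0],[0.002,0,0],1],[[0,0,0],[0.002,0,0],1],[[0,0,0],[0,0,0],1]]'; python3 -c "
from h import *
rel([.5972,.1026,.0785])"
```

```text
time: 10.25
tool_pos: [0.5934, 0.1046, 0.0783]
tool_rot: [0.704, -0.704, 0.069, -0.07]
wrist_force: [-0.8, -0.2, -3.2]
width: 0.0553
t 10.25 p [0.5934 0.1046 0.0783] xyaw -11.26 tilt [ 0. -1.  0.] F [-0.8 -0.2 -3.2] T [-0.01 -0.01  0.03] w 0.0553 j [-0.01  0.49  1.6  -0.    1.06 -1.38]
shift mm [ 4.1 -0.2 -1.2]
```

```bash
python3 -m inch '[[[0,0,0],[0.001,0,0],1],[[0,0,0],[0.001,0,0],1],[[0,0,0],[0,0,0],1]]'; python3 -c "
from h import *
rel([.5972,.1026,.0785])"
```

```text
time: 10.55
tool_pos: [0.5951, 0.1042, 0.0783]
tool_rot: [0.704, -0.704, 0.069, -0.069]
wrist_force: [-0.3, -0.0, -3.5]
width: 0.0556
t 10.55 p [0.5951 0.1042 0.0783] xyaw -11.26 tilt [ 0. -1.  0.] F [-0.3 -0.  -3.5] T [ 0.01 -0.05 -0.03] w 0.0556 j [-0.01  0.49  1.59 -0.    1.06 -1.39]
shift mm [ 2.4 -0.2 -1.2]
```

```bash
python3 -m inch '[[[0,0,0],[0.001,0,0],1],[[0,0,0],[0.001,0,0],1],[[0,0,0],[0,0,0],1]]'; python3 -c "
from h import *
rel([.5972,.1026,.0785])"
```

```text
time: 10.85
tool_pos: [0.5971, 0.1039, 0.0783]
tool_rot: [0.704, -0.704, 0.069, -0.069]
wrist_force: [-0.4, -0.2, -3.8]
width: 0.0555
t 10.85 p [0.5971 0.1039 0.0783] xyaw -11.26 tilt [ 0. -1.  0.] F [-0.4 -0.2 -3.8] T [-0.01 -0.02 -0.01] w 0.0555 j [-0.01  0.49  1.59 -0.    1.06 -1.39]
shift mm [ 0.4 -0.2 -1.2]
```

```bash
python3 -m inch '[[[0,0,0],[0.001,0,0],1],[[0,0,0],[0,0,0],1]]'; python3 -c "
from h import *
rel([.5972,.1026,.0785])"
```

```text
time: 11.05
tool_pos: [0.598, 0.1037, 0.0783]
tool_rot: [-0.704, 0.704, -0.069, 0.069]
wrist_force: [-0.6, -1.0, -3.1]
width: 0.055
t 11.05 p [0.598  0.1037 0.0783] xyaw -11.26 tilt [ 0. -1.  0.] F [-0.6 -1.  -3.1] T [ 0.   -0.02  0.04] w 0.055 j [-0.01  0.49  1.58 -0.    1.06 -1.39]
shift mm [-0.6 -0.2 -1.2]
```

```bash
python3 -m inch '[[[0,0,0],[0.0005,0,0],1],[[0,0,0],[0,0,0],1]]'; python3 -c "
from h import *
rel([.5972,.1026,.0785])"
```

```text
time: 11.25
tool_pos: [0.5984, 0.1036, 0.0783]
tool_rot: [0.704, -0.704, 0.069, -0.069]
wrist_force: [0.0, -0.6, -3.2]
width: 0.0552
t 11.25 p [0.5984 0.1036 0.0783] xyaw -11.26 tilt [ 0. -1.  0.] F [ 0.  -0.6 -3.2] T [-0.04 -0.01  0.  ] w 0.0552 j [-0.01  0.5   1.58  0.    1.06 -1.39]
shift mm [-1.  -0.2 -1.2]
```

```bash
python3 -m inch '[[[0,0,0],[0.0005,0,0],1],[[0,0,0],[0,0,0],1]]'; python3 -c "
from h import *
rel([.5972,.1026,.0785])"|grep F
```

```text
time: 11.45
tool_pos: [0.5989, 0.1035, 0.0783]
tool_rot: [0.704, -0.704, 0.069, -0.069]
wrist_force: [0.7, -0.7, -3.3]
width: 0.055
t 11.45 p [0.5989 0.1035 0.0783] xyaw -11.26 tilt [ 0. -1.  0.] F [ 0.7 -0.7 -3.3] T [-0.01  0.03  0.01] w 0.055 j [-0.01  0.5   1.58  0.    1.06 -1.39]
```

```bash
python3 -m inch '[[[0,0,0],[0.0005,0,0],1],[[0,0,0],[0,0,0],1]]'; python3 -c "
from h import *
rel([.5972,.1026,.0785])"|grep F
```

```text
time: 11.65
tool_pos: [0.5994, 0.1034, 0.0783]
tool_rot: [-0.704, 0.704, -0.069, 0.069]
wrist_force: [-0.0, -0.5, -4.0]
width: 0.0553
t 11.65 p [0.5994 0.1034 0.0783] xyaw -11.26 tilt [ 0. -1. -0.] F [-0.  -0.5 -4. ] T [-0.05 -0.03  0.01] w 0.0553 j [-0.01  0.5   1.58 -0.    1.06 -1.39]
```

```bash
python3 -m inch '[[[0,0,0],[0.0005,0,0],1],[[0,0,0],[0,0,0],1]]'; python3 -c "
from h import *
rel([.5972,.1026,.0785])"|grep F
```

```text
time: 11.85
tool_pos: [0.5996, 0.1034, 0.0783]
tool_rot: [0.704, -0.704, 0.07, -0.069]
wrist_force: [-1.2, -0.5, -3.3]
width: 0.0551
t 11.85 p [0.5996 0.1034 0.0783] xyaw -11.26 tilt [-0.001 -1.    -0.   ] F [-1.2 -0.5 -3.3] T [0.02 0.14 0.01] w 0.0551 j [-0.01  0.5   1.58  0.    1.07 -1.39]
```

```bash
python3 -m inch '[[[0,0,0],[0.0004,0,0],1],[[0,0,0],[0,0,0],1]]'; python3 -c "
from h import *
rel([.5972,.1026,.0785])"|grep F
```

```text
time: 12.05
tool_pos: [0.5996, 0.1034, 0.0782]
tool_rot: [0.704, -0.704, 0.07, -0.069]
wrist_force: [-3.2, 0.1, -1.3]
width: 0.055
t 12.05 p [0.5996 0.1034 0.0782] xyaw -11.26 tilt [-0.001 -1.    -0.   ] F [-3.2  0.1 -1.3] T [0.08 0.48 0.02] w 0.055 j [-0.01  0.5   1.58  0.    1.07 -1.39]
```

```bash
python3 -m inch '[[[0,0,0],[0.0004,0,0],1],[[0,0,0],[0,0,0],1]]'; python3 -c "
from h import *
rel([.5972,.1026,.0785])"|grep F
```

```text
time: 12.25
tool_pos: [0.5997, 0.1034, 0.0782]
tool_rot: [0.704, -0.704, 0.07, -0.069]
wrist_force: [-5.0, 0.8, 0.4]
width: 0.055
t 12.25 p [0.5997 0.1034 0.0782] xyaw -11.25 tilt [-0.002 -1.    -0.   ] F [-5.   0.8  0.4] T [0.11 0.81 0.05] w 0.055 j [-0.01  0.5   1.58  0.    1.07 -1.39]
```

```bash
python3 -m inch '[[[0,0,0],[-0.0015,0,0],1],[[0,0,0],[-0.0012,0,0],1],[[0,0,0],[0,0.001,0],1],[[0,0,0],[0,0.001,0],1],[[0,0,0],[0,0.0005,0],1],[[0,0,0],[0,0,0],1]]'; python3 -c "
from h import *
rel([.5980,.1037,.0757],-11.2)"|grep -v -- -1
```

```text
time: 12.85
tool_pos: [0.5981, 0.1036, 0.0756]
tool_rot: [-0.704, 0.704, -0.069, 0.069]
wrist_force: [0.6, -0.7, -2.9]
width: 0.055
shift mm [-0.1 -0.1  0.1]
1 turn [ 0.  -0.1 -0. ]
```

```bash
python3 -m inch '[[[0,-4,0],[0,0,0],1],[[0,-4,0],[0,0,0],1],[[0,0,0],[0,0,0],1]]';python3 -c "
from h import *
rel([.5980,.1037,.0757],-11.2)"
```

```text
time: 13.15
tool_pos: [0.5981, 0.1037, 0.0758]
tool_rot: [-0.707, 0.707, -0.02, 0.02]
wrist_force: [-0.3, 0.2, -2.7]
width: 0.0552
t 13.15 p [0.5981 0.1037 0.0758] xyaw -3.22 tilt [ 0. -1. -0.] F [-0.3  0.2 -2.7] T [-0.02 -0.06 -0.  ] w 0.0552 j [-0.01  0.5   1.59 -0.    1.06 -1.53]
shift mm [-0.1  0.1  0. ]
1 turn [0. 8. 0.]
-1 turn [   0. -172.   -0.]
```

```bash
python3 -m inch '[[[0,-5,0],[0,0,0],1],[[0,-5,0],[0,0,0],1],[[0,-5,0],[0,0,0],1],[[0,0,0],[0,0,0],1]]';python3 -c "
from h import *
rel([.5980,.1037,.0757])"|grep -v shift
```

```text
time: 13.55
tool_pos: [0.598, 0.1037, 0.0758]
tool_rot: [-0.703, 0.703, 0.072, -0.072]
wrist_force: [0.0, 0.1, -2.9]
width: 0.0552
t 13.55 p [0.598  0.1037 0.0758] xyaw 11.69 tilt [ 0. -1. -0.] F [ 0.   0.1 -2.9] T [-0.07  0.01  0.03] w 0.0552 j [-0.01  0.5   1.59 -0.    1.06 -1.79]
```

```bash
python3 -m inch '[[[0,-5,0],[0,0,0],1],[[0,-5,0],[0,0,0],1],[[0,-5,0],[0,0,0],1],[[0,-3,0],[0,0,0],1],[[0,0,0],[0,0,0],1]]';python3 -c "
from h import *
rel([.5980,.1037,.0757])"|grep -v shift
```

```text
time: 14.05
tool_pos: [0.598, 0.1037, 0.0758]
tool_rot: [-0.684, 0.684, 0.181, -0.18]
wrist_force: [0.0, -0.6, -3.6]
width: 0.0551
t 14.05 p [0.598  0.1037 0.0758] xyaw 29.58 tilt [ 0. -1. -0.] F [ 0.  -0.6 -3.6] T [ 0.04 -0.02 -0.08] w 0.0551 j [-0.01  0.5   1.59  0.    1.06 -2.1 ]
```

```bash
python3 -m inch '[[[0,-2,0],[0,0,0],1],[[0,-2,0],[0,0,0],1],[[0,-1.5,0],[0,0,0],1],[[0,0,0],[0,0,0],1]]';python3 -c "
from h import *
rel([.5980,.1037,.0757])"|grep -v shift
```

```text
time: 14.45
tool_pos: [0.598, 0.1037, 0.0758]
tool_rot: [-0.674, 0.674, 0.213, -0.213]
wrist_force: [0.6, -0.1, -3.3]
width: 0.0553
t 14.45 p [0.598  0.1037 0.0758] xyaw 35.14 tilt [ 0. -1. -0.] F [ 0.6 -0.1 -3.3] T [ 0.01 -0.03  0.02] w 0.0553 j [-0.01  0.5   1.59 -0.    1.06 -2.2 ]
```

```bash
python3 -m inch '[[[0,-2,0],[0,0,0],1],[[0,-2,0],[0,0,0],1],[[0,0,0],[0,0,0],1]]';python3 -c "
from h import *
rel([.5980,.1037,.0757])"|grep F
```

```text
time: 14.75
tool_pos: [0.598, 0.1037, 0.0758]
tool_rot: [-0.666, 0.666, 0.237, -0.237]
wrist_force: [0.2, 0.4, -2.8]
width: 0.0553
t 14.75 p [0.598  0.1037 0.0758] xyaw 39.16 tilt [ 0. -1. -0.] F [ 0.2  0.4 -2.8] T [-0.03  0.01  0.03] w 0.0553 j [-0.01  0.5   1.59 -0.    1.06 -2.27]
```

```bash
python3 -m inch '[[[0,-2,0],[0,0,0],1],[[0,-2,0],[0,0,0],1],[[0,0,0],[0,0,0],1]]';python3 -c "
from h import *
rel([.5980,.1037,.0757])"|grep F
```

```text
time: 15.05
tool_pos: [0.598, 0.1037, 0.0758]
tool_rot: [0.658, -0.658, -0.26, 0.26]
wrist_force: [-0.3, 0.3, -3.3]
width: 0.0557
t 15.05 p [0.598  0.1037 0.0758] xyaw 43.14 tilt [ 0. -1. -0.] F [-0.3  0.3 -3.3] T [ 0.01 -0.06 -0.03] w 0.0557 j [-0.01  0.5   1.59  0.    1.06 -2.34]
```

```bash
python3 -m inch '[[[0,-2,0],[0,0,0],1],[[0,-2,0],[0,0,0],1],[[0,0,0],[0,0,0],1]]';python3 -c "
from h import *
rel([.5980,.1037,.0757])"|grep F
python3 - <<'E'
from h import *
im,d=imaging.read_camera('scene');np.savez('scene3.npz',im=im,d=d)
im2,d2=imaging.read_camera('top')
c=lambda im,u,v,w,h,f:cv2.resize(im[v-h:v+h,u-w:u+w],None,fx=f,fy=f,interpolation=cv2.INTER_CUBIC)
cv2.imwrite('pics/turn.png',np.hstack([c(im,351,210,20,20,10),c(im2,264,200,20,20,10)])[:,:,::-1])
E
```

```text
time: 15.35
tool_pos: [0.598, 0.1037, 0.0758]
tool_rot: [-0.648, 0.648, 0.283, -0.283]
wrist_force: [0.3, 0.8, -2.6]
width: 0.0556
t 15.35 p [0.598  0.1037 0.0758] xyaw 47.14 tilt [-0. -1. -0.] F [ 0.3  0.8 -2.6] T [-0.03 -0.02 -0.02] w 0.0556 j [-0.01  0.5   1.59 -0.    1.06 -2.41]
```

View pics/turn.png

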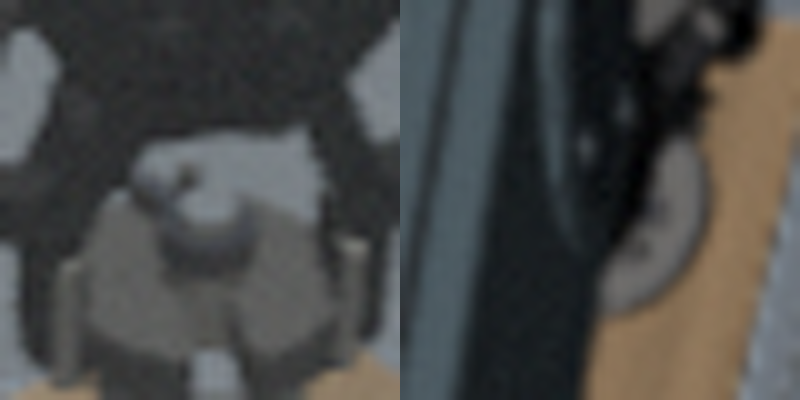

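The scene crop shows the weight under the collar with its slot toward the camera, and the pin at (187,175) close behind the arm tip at (150,180). A few millimetres of gap remain, so I use finer steps.

```bash
python3 -m inch '[[[0,-1.5,0],[0,0,0],1],[[0,-1.5,0],[0,0,0],1],[[0,0,0],[0,0,0],1]]';python3 -c "
from h import *
rel([.5980,.1037,.0757])"|grep F
```

```text
time: 15.75
tool_pos: [0.598, 0.1037, 0.0758]
tool_rot: [-0.64, 0.64, 0.3, -0.3]
wrist_force: [0.3, -0.0, -2.4]
width: 0.0551
t 15.75 p [0.598  0.1037 0.0758] xyaw 50.29 tilt [-0. -1. -0.] F [ 0.3 -0.  -2.4] T [ 0.05 -0.04 -0.01] w 0.0551 j [-0.01  0.5   1.59 -0.    1.06 -2.46]
```

```bash
python3 -m inch '[[[0,-1,0],[0,0,0],1],[[0,-1,0],[0,0,0],1],[[0,0,0],[0,0,0],1]]';python3 -c "
from h import *
rel([.5980,.1037,.0757])"|grep F
```

```text
time: 16.05
tool_pos: [0.598, 0.1037, 0.0758]
tool_rot: [0.635, -0.635, -0.311, 0.312]
wrist_force: [0.2, -0.2, -3.1]
width: 0.0551
t 16.05 p [0.598  0.1037 0.0758] xyaw 52.28 tilt [-0. -1.  0.] F [ 0.2 -0.2 -3.1] T [-0.04 -0.02 -0.02] w 0.0551 j [-0.01  0.5   1.59  0.    1.06 -2.5 ]
```

```bash
python3 -m inch '[[[0,-1,0],[0,0,0],1],[[0,-1,0],[0,0,0],1],[[0,0,0],[0,0,0],1]]';python3 -c "
from h import *
rel([.5980,.1037,.0757])"|grep F
```

```text
time: 16.35
tool_pos: [0.598, 0.1037, 0.0758]
tool_rot: [0.629, -0.629, -0.323, 0.323]
wrist_force: [0.8, -0.5, -3.0]
width: 0.0554
t 16.35 p [0.598  0.1037 0.0758] xyaw 54.29 tilt [-0. -1.  0.] F [ 0.8 -0.5 -3. ] T [-0.03  0.02  0.  ] w 0.0554 j [-0.01  0.5   1.59 -0.    1.06 -2.53]
```

```bash
python3 -m inch '[[[0,-1,0],[0,0,0],1],[[0,0,0],[0,0,0],1]]';python3 -c "
from h import *
rel([.5980,.1037,.0757])"|grep F
```

```text
time: 16.55
tool_pos: [0.598, 0.1037, 0.0758]
tool_rot: [-0.626, 0.626, 0.328, -0.328]
wrist_force: [0.4, 0.8, -3.3]
width: 0.0556
t 16.55 p [0.598  0.1037 0.0758] xyaw 55.28 tilt [-0. -1. -0.] F [ 0.4  0.8 -3.3] T [ 0.01 -0.02  0.05] w 0.0556 j [-0.01  0.5   1.59 -0.    1.06 -2.55]
```

```bash
python3 -m inch '[[[0,-1,0],[0,0,0],1],[[0,0,0],[0,0,0],1]]' >/dev/null;python3 -c "
from h import *
rel([.5980,.1037,.0757])"|grep F
```

```text
t 16.75 p [0.598  0.1037 0.0758] xyaw 56.28 tilt [ 0. -1. -0.] F [ 0.8 -0.6 -3.4] T [-0.01 -0.03  0.05] w 0.0552 j [-0.01  0.5   1.59  0.    1.06 -2.57]
```

```bash
python3 -m inch '[[[0,-1,0],[0,0,0],1],[[0,0,0],[0,0,0],1]]'>/dev/null;python3 -c "
from h import *
rel([.5980,.1037,.0757])"|grep F
```

```text
t 16.95 p [0.598  0.1037 0.0758] xyaw 57.29 tilt [ 0. -1. -0.] F [-0.  -0.5 -2.9] T [ 0.   -0.05  0.04] w 0.0554 j [-0.01  0.5   1.59 -0.    1.06 -2.58]
```

```bash
python3 -m inch '[[[0,-1,0],[0,0,0],1],[[0,0,0],[0,0,0],1]]'>/dev/null;python3 -c "
from h import *
rel([.5980,.1037,.0757])"|grep F
```

```text
t 17.15 p [0.598  0.1037 0.0758] xyaw 58.28 tilt [-0. -1. -0.] F [-0.6 -0.6 -3.3] T [ 0.05 -0.01  0.01] w 0.0553 j [-0.01  0.5   1.59 -0.    1.06 -2.6 ]
```

```bash
python3 -m inch '[[[0,-1,0],[0,0,0],1],[[0,0,0],[0,0,0],1]]' >/dev/null;python3 -c "
from h import *
rel([.5980,.1037,.0757])"|grep F
```

```text
t 17.35 p [0.5977 0.1038 0.0758] xyaw 59.29 tilt [-0. -1.  0.] F [-1.2  0.3 -2.9] T [ 0.02  0.1  -0.  ] w 0.0548 j [-0.01  0.5   1.59  0.    1.06 -2.62]
```

```bash
python3 -m inch '[[[0,-1,0],[0,0,0],1],[[0,0,0],[0,0,0],1]]'>/dev/null;python3 -c "
from h import *
rel([.5980,.1037,.0757])"|grep F
```

```text
t 17.55 p [0.5975 0.1039 0.0757] xyaw 60.29 tilt [-0.    -1.     0.001] F [-1.8  0.4 -1.5] T [ 0.14  0.32 -0.07] w 0.0554 j [-0.01  0.5   1.59  0.    1.06 -2.63]
```

```bash
python3 -m inch '[[[0,-1,0],[0,0,0],1],[[0,0,0],[0,0,0],1]]'>/dev/null;python3 -c "
from h import *
rel([.5980,.1037,.0757])"|grep F
```

```text
t 17.75 p [0.5973 0.1039 0.0757] xyaw 61.29 tilt [-0.    -1.     0.001] F [-4.9  1.2 -2.2] T [ 0.2   0.53 -0.11] w 0.0554 j [-0.01  0.5   1.59  0.    1.06 -2.65]
```

The pin has met the arm at about 70° of turn, with a reaction of about 5 N. I lower until the weight lies on the small weight.

```bash
python3 -m inch '[[[0,0.5,0],[0,0.0004,0],1],[[0,0,0],[0,0,0],1]]' >/dev/null;python3 -c "
from h import *
rel([.5980,.1037,.0757])"|grep F
```

```text
t 17.95 p [0.5975 0.1038 0.0753] xyaw 60.72 tilt [-0.    -1.     0.001] F [-4.4  2.3 -1.1] T [ 0.2   0.65 -0.13] w 0.0551 j [-0.01  0.5   1.59  0.    1.06 -2.64]
```

```bash
python3 -m inch '[[[0,0,0],[0,0.0004,0],1],[[0,0,0],[0,0,0],1]]'>/dev/null;python3 -c "
from h import *
rel([.5980,.1037,.0757])"|grep F
```

```text
t 18.15 p [0.5975 0.1038 0.0752] xyaw 60.74 tilt [-0.    -1.     0.001] F [-6.3  1.2  1.1] T [ 0.21  0.78 -0.13] w 0.0554 j [-0.01  0.5   1.59  0.    1.06 -2.64]
```

```bash
python3 -m inch '[[[0,0,0],[0,0.0004,0],1],[[0,0,0],[0,0,0],1]]'>/dev/null;python3 -c "
from h import *
rel([.5980,.1037,.0757])"|grep F
```

```text
t 18.35 p [0.5975 0.1038 0.0752] xyaw 60.74 tilt [-0.    -1.     0.001] F [-7.6  3.   3.7] T [ 0.16  0.88 -0.1 ] w 0.0556 j [-0.01  0.5   1.59  0.    1.06 -2.64]
```

```bash
python3 -m inch '[[[0,0.6,0],[0,0,0],1],[[0,0,0],[0,0,0],1]]' >/dev/null;python3 -c "
from h import *
rel([.5980,.1037,.0757])"|grep F
```

```text
t 18.55 p [0.5978 0.1038 0.0752] xyaw 60.13 tilt [ 0. -1.  0.] F [-5.1  2.3  2.8] T [ 0.27  0.71 -0.1 ] w 0.0551 j [-0.01  0.5   1.59  0.    1.06 -2.63]
```

```bash
python3 -m inch '[[[0,0.5,0],[0,0,0],1],[[0,0,0],[0,0,0],1]]' >/dev/null;python3 -c "
from h import *
rel([.5980,.1037,.0757])"|grep F
```

```text
t 18.75 p [0.5979 0.1038 0.0752] xyaw 59.63 tilt [ 0. -1. -0.] F [-5.   2.1  2.6] T [ 0.19  0.81 -0.11] w 0.0552 j [-0.01  0.5   1.59  0.    1.06 -2.62]
```

```bash
python3 -m inch '[[[0,0,0],[0,0,0],0.25],[[0,0,0],[0,0,0],0.2],[[0,0,0],[0,0,0],0.1],[[0,0,0],[0,0,0],-0.3],[[0,0,0],[0,0,0],-0.6],[[0,0,0],[0,0,0],-0.8],[[0,0,0],[0,0,0],-0.8]]' 20;python3 -c "
from h import *
rel([.5980,.1037,.0757])
im,d=imaging.read_camera('scene');np.savez('scene4.npz',im=im,d=d)
c=lambda im,u,v,w,h,f:cv2.resize(im[v-h:v+h,u-w:u+w],None,fx=f,fy=f,interpolation=cv2.INTER_CUBIC)
cv2.imwrite('pics/rel.png',c(im,351,210,25,25,12)[:,:,::-1])
"
```

```text
time: 19.45
tool_pos: [0.5991, 0.1034, 0.0751]
tool_rot: [-0.613, 0.614, 0.352, -0.351]
wrist_force: [-1.2, -0.0, 0.1]
width: 0.0771
t 19.45 p [0.5991 0.1034 0.0751] xyaw 59.64 tilt [ 0.001 -1.    -0.002] F [-1.2 -0.   0.1] T [ 0.02 -0.06 -0.01] w 0.0771 j [-0.01  0.5   1.59 -0.    1.05 -2.62]
shift mm [-0.3 -0.6  1.2]
```

View pics/rel.png

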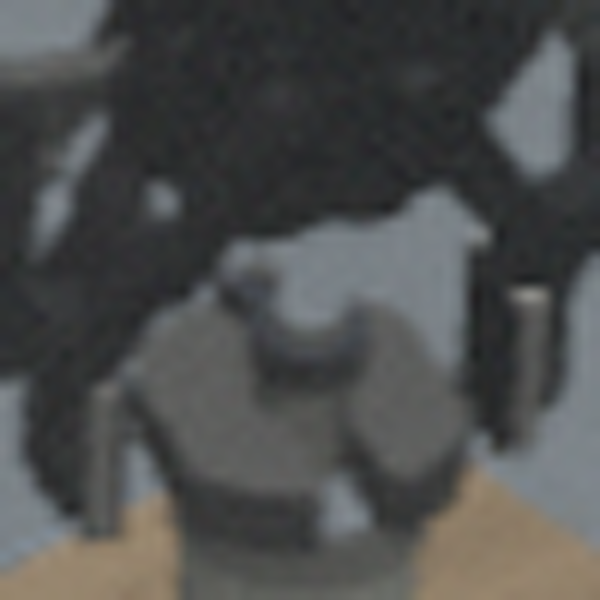

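The picture shows the fingers clear on both sides. The weight lies flat on the small weight, slot toward the camera at (345,510), with the pin at the arm tip (250,280). I withdraw straight up, then back to leave the view clear.

```bash
python3 -m inch '[[[0,0,0],[0,-0.01,0],-0.9],[[0,0,0],[0,-0.015,0],-0.9],[[0,0,0],[0,-0.02,0],-0.9],[[0,0,0],[0,-0.03,0],-0.9],[[0,0,0],[0,-0.03,0],-0.9],[[0,0,0],[0,-0.03,0],-0.9],[[0,0,0],[0,-0.03,0],-0.9]]' && python3 -m inch '[[[0,0,0],[-0.02,0,0.03],-0.9],[[0,0,0],[-0.02,0,0.04],-0.9],[[0,0,0],[-0.02,0,0.04],-0.9],[[0,0,0],[-0.02,0,0.04],-0.9],[[0,0,0],[-0.01,0,0.03],-0.9],[[0,0,0],[0,0,0],-0.9],[[0,0,0],[0,0,0],-0.9]]';python3 -c "
from h import *
im,d=imaging.read_camera('scene');np.savez('scene5.npz',im=im,d=d)
im2,d2=imaging.read_camera('top');np.savez('top5.npz',im=im2,d=d2)
c=lambda im,u,v,w,h,f:cv2.resize(im[v-h:v+h,u-w:u+w],None,fx=f,fy=f,interpolation=cv2.INTER_CUBIC)
cv2.imwrite('pics/fin.png',np.vstack([np.hstack([c(im,351,215,20,15,10),c(im2,264,200,20,15,10)]),cv2.resize(im2[100:320,100:540],(800,300))])[:,:,::-1])
"
```

```text
time: 20.2
tool_pos: [0.598, 0.1036, 0.2418]
tool_rot: [-0.613, 0.614, 0.352, -0.351]
wrist_force: [0.5, 0.4, -0.2]
width: 0.0809
time: 20.9
tool_pos: [0.3975, 0.1171, 0.2409]
tool_rot: [-0.613, 0.614, 0.353, -0.351]
wrist_force: [1.1, 0.3, -0.1]
width: 0.081
```

View pics/fin.png

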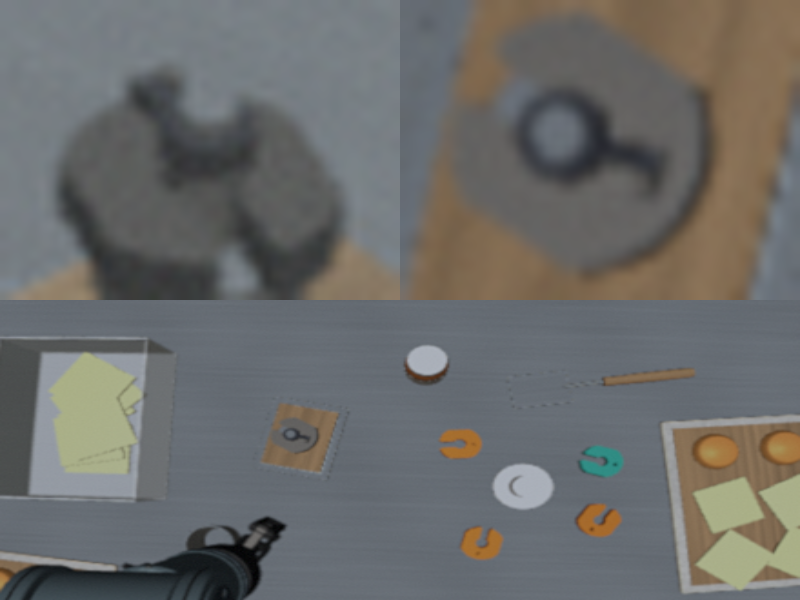

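The final view shows the weight centred on the stem with its slot pointing up-left. The pin at (645,175) is against the arm with no gap visible, and the jar, cup and spatula look unmoved. One flatness check, then I hand in.

```bash
python3 - <<'E'
from h import *
P=cloud('top',np.load('top5.npz')['d'])
for n,(u,v) in dict(a=(263,190),b=(270,195),c=(271,206),d=(262,209),e=(256,203)).items():
    print(n,np.median(P[v-1:v+2,u-1:u+2].reshape(-1,3),0).round(4))
a,b=np.load('top0.npz')['im'].astype(int),np.load('top5.npz')['im'].astype(int)
for n,(u,v,w) in dict(jar=(335,147,14),spat=(430,160,50),cup=(217,278,12)).items(): print(n,np.abs(a-b)[v-14:v+14,u-w:u+w].mean().round(1))
c=np.load('scene0.npz')['im'].astype(int);d=np.load('scene5.npz')['im'].astype(int)
print('cup scene',np.abs(c-d)[203:237,424:454].mean().round(1),ctrl.observe()['time'])
print(ctrl.job_done())
E
```

```text
a [0.6192 0.0986 0.0995]
b [0.6072 0.0803 0.1011]
c [0.58   0.0768 0.1002]
d [0.5722 0.0991 0.1   ]
e [0.5864 0.1142 0.1001]
jar 4.8
spat 4.0
cup 20.7
cup scene 2.2 21.0
the job is handed in; nothing more can be done
None
```

The big slotted weight is on the press stem, lying flat on the small weight with its pin against the stop arm. I handed the job in at about 21 s on the robot's clock.

**What was done**
- I gripped the weight by its flats, lifted it off the rest and slid it on slot first. Sideways forces stayed within about 1 N until the eye touched the stem, at about 5 N.
- I backed it off about 1.5 mm from that contact and turned it anticlockwise about 70° (1.22 rad) until the pin met the arm.
- The highest wrist reading at the stop was about 8 N. I eased it to about 5 N, with the weight resting on the small weight, let go and withdrew upward.

**Last checks**
- **Flatness:** five depth points on the top face read between 0.0995 and 0.101 m. That is level, and 2–3 mm under the nominal 0.103 m. The same camera read low by a similar amount on the small weight and the wooden plate before the job.
- **Pin at the stop:** no gap was visible between pin and arm. At about 2.5 mm per pixel, a gap well under a millimetre would not show.
- **Bystanders:** the jar and spatula match the first pictures. The cup matches in the scene view. It did not match in the top view because the arm was partly covering it.
- **Disagreement:** the two cameras put the stem 2–3 mm apart across the slot. I took a value in between, and the weight slid on without touching the sides.

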